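# Set the shoe stretcher and press its new cap with the dauber

### The arm

A 6-joint arm with a two-finger parallel gripper is mounted at the origin on the work surface. World frame = base frame: x ahead of the robot, y to its left, z up, the work surface at z = 0. Lengths are in m, angles in degrees, forces in N, time in s.
With the tool pointing down it reaches from about 0.4 to 0.825 m from the base axis. Payload 7 kg.
Tool frame: the origin (TCP) lies between the finger pads; the fingertips stand 14 mm ahead of it and the grasp point (between the pads) lies 5 mm behind it; z points along the fingers, y is the line along which they close (so a half turn about z gives the same grasp; the last joint's range is limited). The gripper opens to 88 mm and grips with 3 to 60 N. Pads are 19 mm wide; open, the fingers measure 130 mm over their backs; the gripper's body (78 mm by 193 mm) begins 47 mm behind the grasp point.
Start: joints at [80.048, 20.546, 0.682, 0, -70.136, -16.507], TCP at [0.301, 0.604, 0.241] pointing down, gripper open.
Joint ranges: [-176.03, 176.03], [-82.01, 121.73], [-58.28, 71.71], [-173.87, 95.51], [-174.79, -0.11], [-173.66, 173.66]. Speed limits (degrees/s): [136.94, 136.94, 172.46, 180, 180, 180].

### API

Orientations are given as [roll, pitch, yaw] about the fixed x, y, z axes, in that order (R = Rz(yaw) Ry(pitch) Rx(roll)).
In Python, from plant import status, cams, job gives the robot as it stands. The module is installed in compiled form; this text tells all that it offers.
- The arm moves only by the tool step_arm, never from a script. Its arguments are lists of equal length, an entry for each row: "xyz": the shift along the tool's x, y, z each as a share of 20 cm, from -1 to 1, a list of three; "yaw": the turn about the tool's z as a share of 360 degrees, from -1 to 1; "claw": the closure, from -1 (fully open) to 1 (shut). A call has 1 to 20 rows; each row is the pose to reach, as a shift and turn from the pose commanded when the call began, along the tool's axes at that moment, turning the shorter way round; what a row does not reach only later rows make up. A row lasts 1/12 s, in which the tool goes at most 41.7 mm and 7.16 degrees, less where a joint would pass 70% of its speed; a pose out of reach is approached as far as the arm can. A call with a number of a shift or a turn outside -1 to 1 is refused whole. A call with a gripper value outside its range is refused whole. The fingers move at their own pace and stop on an object; "grip_force" is the grip in N (left out, the last holds). Time passes only in rows, so rows that repeat a pose let the fingers close. It gives the time, the measured TCP pose, the force, the opening and the grip force at its end, in the units of the state.
- status.get_state(): the state, without advancing time (a new reading comes with each control period).
- cams.capture(name): name is "scene" or "top" or "wrist"; returns (picture, depth): 420x560x3 uint8, blue, green, red; 420x560 float32, m along the optical axis (not along the pixel's ray), 0 where there is no reading.
- cams.calibration(name): a dict with "mtx" (3x3 intrinsics, pixels), "camera_from_world" (4x4, takes a point from world to camera coordinates); the wrist camera has in their place "T_tool_cam" (4x4, takes a point from camera to tool coordinates, whose origin is the TCP and whose axes are the flange's). Camera axes: x right, y down, z forward; pixel columns grow to the right and rows downward; lengths in m; the calibration is good to about 2 mm. A picture is of the moment at which its call begins: read the wrist's pose just before it. calibration takes no time and is no camera call.
- job.close_job(): hands the job in; it is judged then, once.
The state is a dict: "time_s": time; "joints": joint angles; "qd": joint speeds; "joint_torque": joint torques, N m; "tcp_pos": TCP position; "eef_rot": TCP orientation; "contact_force": force on the tool from outside, world axes, zero at the start; "moment": the same for the moment, N m; "gripper_width": finger opening in m; "gripper_force": force on a finger pad.
Only numpy, scipy, OpenCV 4.12 (cv2) and the standard library are available. Lean on these libraries where they do the work, as an engineer would, in place of code of your own. Each camera call takes 0.05 s, during which the arm holds its last target. There are 200 camera calls.

### The job

First turn the shoe stretcher's black knob clockwise until its black pointer stands within the width of the red marker. Then pick up the yellow-handled dauber from the white tray and use its round head to press the freshly glued cork cap on the stretcher: its face centred on the red dot, handle square to the sloping cap (not simply vertical), pressing gently so that the springy cap sinks about half of its 10 mm travel, with the pointer still at the marker. Finish like that, still holding the dauber and pressing while the glue takes; never press hard, touch the cap with the dauber only, and leave the other things where they are.

Things in the scene. Friction and masses are not known exactly. Their poses are not given: they have to be found in the camera images.
- stretcher: the shoe stretcher, metal on a light wooden board 170 x 330 x 16 mm, fixed in place. Origin under the board's centre on the work surface, z up, y along the stretcher from heel to toe. Round heel block (72 mm wide, top 56 mm above the work surface) centred at y = -110 mm; toe form 80 mm wide (top 56 mm up) on two rods at about y = +10 to +120 mm, which slides to +y as the knob turns. A white scale strip lies on the board's +x side beside the toe form.
- knob (a joint): angle of the stretcher's knob in rad, 0 to 3.6, growing clockwise seen from above; about 0.06 N m of friction, stays where it is left. It starts between 0 and 0.6. Each rad moves the toe form, with its pointer and cap, 6 mm along the stretcher's +y; the marker always lies ahead, at more than the starting value
- knob_grip (a point): centre of the knob's upright black bar grip, on its vertical turning axis. The bar is 44 mm long (along this point's x), 13 mm thick (along y) and 32 mm high: its top is 14 mm above and its lower edge 18 mm below this point, which is 84 mm above the work surface (28 mm above the heel block's top). The point turns with the knob
- pointer_tip (a point): tip of the thin black pointer (2.4 mm wide, along x) that reaches from the toe form's +x side over the white scale strip, 21.5 mm above the work surface; moves with the toe form
- mark (a point): centre of the top of the red marker, a block 14 x 5 x 6 mm fixed on the white scale strip just beyond the pointer's tip; axes as the stretcher's, 5 mm wide along y. The pointer is set when its tip has the marker's y (along the stretcher) to within 2.5 mm. The place of the marker along the strip varies
- cap_spot (a point): the red dot (12 mm across) at the centre of the face of the cork cap, a disc 34 mm across and 8 mm thick on a steel housing on the toe form, 98 mm above the work surface. z is the outward normal of the face: it leans 20 degrees from vertical towards the stretcher's -x. The cap is on a spring and sinks along -z by up to 10 mm, then stops hard; it gives way at about 0.8 N, then 0.5 N per mm (3.3 N at 5 mm). This point moves with the cap and with the toe form
- cap: the cork cap itself; origin at the centre of its underside, 8 mm below the dot, axes as cap_spot
- dauber: the dauber, stiff plastic, 40 to 85 g, loose, standing upright on the flat face of its head in the tray. Origin at the centre of that face, z up along the handle. Black round head 30 mm across at the face, 24 mm high; above it a straight round yellow handle 20 mm across up to 118 mm from the face
- dauber_grip (a point): point on the axis of the dauber's handle, 80 mm from the face of its head: a good place to grip it from above, at any yaw; axes as dauber
- dauber_face (a point): centre of the flat face of the dauber's head, the face that goes on the red dot; axes as dauber
- tray: white plastic tray 300 (x) x 260 (y) x 28 mm with 4 mm walls and floor, fixed; origin under its centre. The dauber and the tins stand in it, in any order
- tin_black_mid (a point): centre of the closed tin with a black lid, 72 mm across, 23 mm high, in the tray; leave alone
- tin_brown_mid (a point): centre of the closed tin with a brown lid, 72 mm across, 23 mm high, in the tray; leave alone
- brush_mid (a point): centre of the wooden shoe brush, 48 x 160 x 40 mm, bristles down, in the tray's far (+x) side; leave alone
- bottle_mid (a point): centre of a closed black bottle, 48 mm across, 120 mm high, beyond the tray and stretcher; leave alone
- mug_mid (a point): centre of a blue mug, 80 mm across, 90 mm high, beyond the stretcher; leave alone
There are look-alikes about, which are no part of the job. Of the things shaped like the dauber, the yellow one is meant.

How it is judged (in metres and radians):
On the way, in this order (a step that is already met when the one before it is completed fails the run):
1. the knob has been turned until the pointer stands at the red marker (within 2.5 mm) (y of pointer_tip in the frame of mark between -0.0025 and 0.0025 m), for 0.2 s.
2. then the dauber is picked up out of the tray by the gripper (height (world z) of dauber_face above 0.04 m and contact force between the fingers and dauber above 0.5 N), for 0.2 s.
At the end, for the whole second after the job is handed in: Dauber gripped, still, pressing: pointer within 2.5 mm of the marker's middle; face centre within 6 mm of the dot; handle within 8 degrees of square to the cap; cap sunk 2 to 8.5 mm, 0.8 to 8 N between dauber and cap; robot touching no part of the stretcher (all of step 1 and distance between dauber_face and cap_spot below 0.006 m and angle between the z axis of dauber_face and the z axis of cap_spot, either way round below 0.14 rad and angle between dauber_face's own z axis and vertical below 1 rad and z of cap_spot in the frame of stretcher between 0.0897534 and 0.0958634 m and contact force between dauber and cap between 0.8 and 8 N and contact force between the fingers and dauber above 0.5 N and contact force between each of the arm, the fingers and stretcher below 0.5 N and linear speed of dauber below 0.02 m/s); the arm keeps its last pose, push and grip.
It fails at once if the cap is pressed hard (over 20 N) (contact force between anything else and cap above 20 N).
It fails at once if the fingers or the arm touch the cap itself (contact force between any of the fingers, the arm and cap above 0.5 N).
It fails at once if a bystander is moved by more than 30 mm (distance of any of tin_black_mid, tin_brown_mid, brush_mid, bottle_mid, mug_mid from where it was at the start of the episode above 0.03 m).
It also fails if it takes over 56 s, if anything falls off the work surface, if the arm or the gripper's body presses on something with over 40 N, if the wrist force passes 120 N, or if a joint passes its speed limit or range.

## Working session

There is one attempt and no reset: what is moved stays moved. The work goes in short steps, Python scripts to look and compute and a tool call to move; the robot and the scene stay as the last step left them, time stands still between calls to the robot, and variables do not carry over. Pictures are saved under pics/ and viewed, at most 10 in all, crops included, and the job is handed in when it is done.

Besides the shell and the picture viewer there is one more tool, called after "Emit:" as a command line: name --pt "numbers of a row" for each row, then --argument value for the rest. step_arm: Moves the arm, as the interface text tells. Shift numbers are shares of 20 cm and turn numbers shares of 360 degrees, none past 1 either way. Its arguments: {"type":"object","properties":{"xyz":{"type":"array"},"yaw":{"type":"array"},"claw":{"type":"array"},"grip_force":{"type":"number"}},"required":["xyz","yaw","claw"]}

```bash
mkdir -p pics
cat > h.py <<'E'
import numpy as np, cv2
from plant import status, cams, job
from scipy.spatial.transform import Rotation as R
def snap(n):
    s=status.get_state(); p,d=cams.capture(n); c=cams.calibration(n); K=np.array(c["mtx"])
    if n=="wrist":
        T=np.eye(4); T[:3,:3]=R.from_euler('xyz',s["eef_rot"],degrees=True).as_matrix(); T[:3,3]=s["tcp_pos"]
        W=T@np.array(c["T_tool_cam"])
    else: W=np.linalg.inv(np.array(c["camera_from_world"]))
    return p,d,K,W
def ray(K,W,u,v,z):
    r=W[:3,:3]@np.linalg.inv(K)@[u,v,1]; return W[:3,3]+r*(z-W[2,3])/r[2]
def dep(d,K,W,u,v):
    r=np.linalg.inv(K)@[u,v,1]*d[int(round(v)),int(round(u))]; return W[:3,:3]@r+W[:3,3]
def save(k,S):
    np.savez(k+'.npz',p=S[0],d=S[1],K=S[2],W=S[3]); cv2.imwrite('pics/'+k+'.png',S[0])
def load(k):
    z=np.load(k+'.npz'); return z['p'],z['d'],z['K'],z['W']
E
python3 - <<'E'
from h import *
print(status.get_state())
for n in("top","scene"):
    S=snap(n); save(n+'0',S); print(n,S[3].round(3).tolist())
E
```

```text
{'time_s': 0.0, 'joints': array([ 8.00484384e+01,  2.05908300e+01,  6.31957716e-01, -2.13128675e-02,
       -7.01336511e+01, -1.65083347e+01]), 'qd': array([ 6.12413672e-03,  4.96544828e-03, -3.24272540e-02,  7.88813456e-05,
        9.76066925e-03, -4.62287438e-02]), 'joint_torque': array([ 4.02722644e-04, -5.82715666e+01,  2.93050128e+01,  6.99698657e+00,
        6.86248895e-03, -1.65653405e-04]), 'tcp_pos': array([0.30055217, 0.60386636, 0.23961193]), 'eef_rot': array([ 1.79905597e+02, -7.08431911e-03, -2.64671493e+01]), 'contact_force': array([ 0.07712542, -0.50053894,  0.80014138]), 'moment': array([0.0062536 , 0.02312406, 0.01716744]), 'gripper_force': 0.0, 'gripper_width': 0.08738414181961776}
top [[-0.016, -0.981, 0.193, 0.352], [-1.0, 0.014, -0.012, 0.054], [0.009, -0.193, -0.981, 1.032], [0.0, 0.0, 0.0, 1.0]]
scene [[-0.781, 0.423, -0.46, 1.167], [0.624, 0.55, -0.555, 0.789], [0.018, -0.72, -0.693, 1.04], [0.0, 0.0, 0.0, 1.0]]
```

View pics/top0.png

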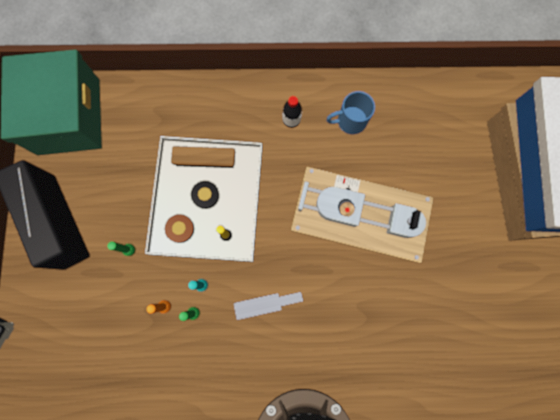

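View pics/scene0.png

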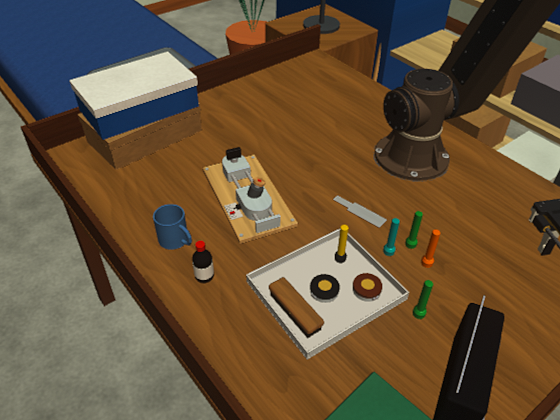

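Top view: the yellow-handled dauber in the tray is at (222,231). Look-alikes are green (120,247) and (190,314), teal (198,285) and orange (158,308), all outside the tray. The knob is at (414,219), the cap at (346,208), and the strip with the red marker at (347,183).

Run:
```python
from h import *
S=load('top0');p,d,K,W=S
print(K)
hsv=cv2.cvtColor(p,cv2.COLOR_BGR2HSV)
# board corners guess from picture
for n,(u,v),z in [('bTL',(307,169),.016),('bTR',(433,196),.016),('bBR',(421,261),.016),('bBL',(292,229),.016),('knob',(415,212),.098),('cap',(347,210),.098),('dtop',(221,230),.118),('dbase',(226,236),.02)]:
    print(n,ray(K,W,u,v,z).round(3),dep(d,K,W,u,v).round(3))
c=cams.calibration("wrist"); print(np.array(c["T_tool_cam"]).round(4).tolist(),np.array(c["mtx"]).round(1).tolist())
a=cv2.resize(p[160:270,285:440],None,fx=4,fy=4,interpolation=cv2.INTER_CUBIC)[:, :620]
cv2.imwrite('pics/crop1.png',a)
```

```text
[[413.58283613   0.         281.08063784]
 [  0.         413.58283613 204.94927333]
 [  0.           0.           1.        ]]
bTL [ 0.644 -0.025  0.016] [ 0.644 -0.025  0.017]
bTR [ 0.569 -0.341  0.016] [ 0.573 -0.348 -0.001]
bBR [ 0.407 -0.298  0.016] [ 0.407 -0.298  0.014]
bBL [0.49  0.016 0.016] [0.49  0.016 0.017]
knob [ 0.515 -0.265  0.098] [ 0.515 -0.265  0.096]
cap [ 0.521 -0.108  0.098] [ 0.522 -0.109  0.097]
dtop [0.477 0.178 0.118] [0.476 0.177 0.122]
dbase [0.475 0.178 0.02 ] [0.471 0.175 0.049]
[[-0.0001, -0.964, -0.2658, 0.0725], [1.0, -0.0002, 0.0003, 0.0006], [-0.0003, -0.2658, 0.964, -0.1439], [0.0, 0.0, 0.0, 1.0]] [[361.1, 0.0, 275.0], [0.0, 361.1, 206.0], [0.0, 0.0, 1.0]]
```

View pics/crop1.png

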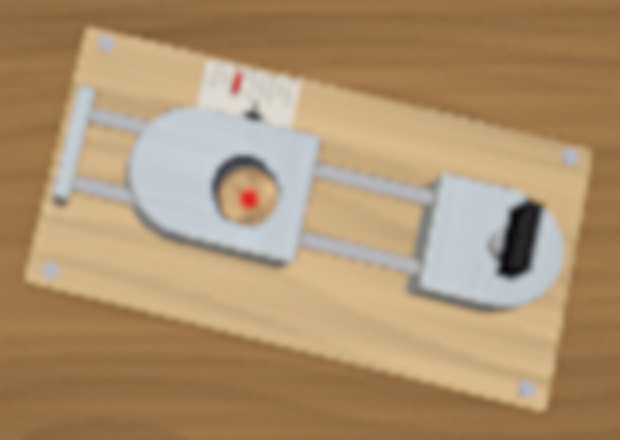

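The crop shows the knob bar at about (521,239), the red marker at (237,83), the pointer tip at (253,108) and the red dot at (248,199). I'll move over the stretcher for a closer wrist view.

Emit:
step_arm --pt "0.92 0.92 0" --pt "0.92 0.92 0" --pt "0.92 0.92 0" --pt "0.92 0.92 0" --pt "0.92 0.92 0" --pt "0.92 0.92 0" --pt "0.92 0.92 0" --pt "0.92 0.92 0" --yaw '[0,0,0,0,0,0,0,0]' --claw '[-1,-1,-1,-1,-1,-1,-1,-1]'

```text
time_s: 0.77
tcp_pos: [0.384, 0.3546, 0.2409]
eef_rot: [-180.0, 0.0, -26.6]
contact_force: [0.2, 0.4, 0.5]
gripper_width: 0.0876
gripper_force: 0.0
```

Emit:
step_arm --pt "0.92 0.92 0" --pt "0.92 0.92 0" --pt "0.92 0.92 0" --pt "0.92 0.92 0" --pt "0.92 0.92 0" --pt "0.92 0.92 0" --pt "0.92 0.92 0" --pt "0.92 0.92 0" --yaw '[0,0,0,0,0,0,0,0]' --claw '[-1,-1,-1,-1,-1,-1,-1,-1]'

```text
time_s: 1.43
tcp_pos: [0.4669, 0.1089, 0.2403]
eef_rot: [180.0, 0.0, -26.7]
contact_force: [-0.1, -0.7, -1.0]
gripper_width: 0.0877
gripper_force: 0.0
```

Emit:
step_arm --pt "0.92 0.92 0" --pt "0.92 0.92 0" --pt "0.92 0.92 0" --pt "0.92 0.92 0" --pt "0.92 0.92 0" --pt "0.92 0.92 0" --pt "0.92 0.92 0" --pt "0.92 0.92 0" --pt "0.92 0.92 0" --pt "0.92 0.92 0" --yaw '[-0.035,-0.035,-0.035,-0.035,-0.035,-0.035,-0.035,-0.035,-0.035,-0.035]' --claw '[-1,-1,-1,-1,-1,-1,-1,-1,-1,-1]'

```text
time_s: 2.27
tcp_pos: [0.5492, -0.1348, 0.24]
eef_rot: [180.0, 0.0, -13.8]
contact_force: [0.5, 0.9, -0.4]
gripper_width: 0.0876
gripper_force: 0.0
```

Run:
```python
from h import *
S=snap('wrist'); save('w1',S)
s=status.get_state(); print(s['time_s'],s['tcp_pos'],s['eef_rot'],s['joints'])
```

```text
2.3167 [ 0.54911147 -0.13454461  0.2403016 ] [-1.79995778e+02  2.56915169e-02 -1.37927261e+01] [ 6.05536313e+00  1.02945415e+01 -1.34037637e+01 -1.38608169e-02
 -6.63244272e+01  7.01574782e+01]
```

View pics/w1.png

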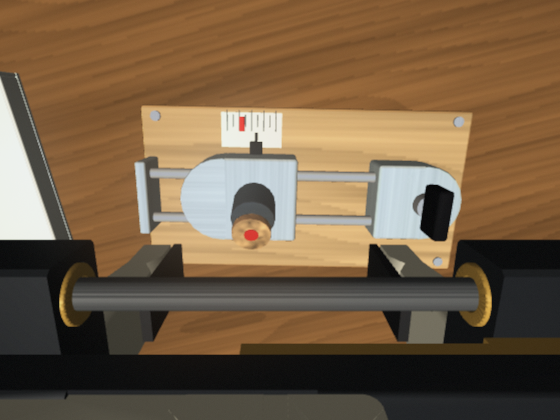

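The wrist view shows the marker at (242,124), the pointer tip at (256,135), the dot at (251,235) and the knob bar at (437,212).

```bash
cat > meas.py <<'E'
from h import *
import sys
def cloud(S):
    p,d,K,W=S; v,u=np.mgrid[:420,:560]; r=np.stack([(u-K[0,2])/K[0,0]*d,(v-K[1,2])/K[1,1]*d,d],-1)
    return r@W[:3,:3].T+W[:3,3]
def meas(k,knob=True):
    S=load(k);p,d,K,W=S;C=cloud(S);hsv=cv2.cvtColor(p,cv2.COLOR_BGR2HSV)
    near=(np.hypot(C[...,0]-.525,C[...,1]+.16)<.2)
    o={}
    red=((hsv[...,0]<5)|(hsv[...,0]>174))&(hsv[...,1]>180)&(hsv[...,2]>90)&near
    n,l,st,ce=cv2.connectedComponentsWithStats(red.astype(np.uint8))
    for i in range(1,n):
        if st[i,4]>15: print('red',st[i].tolist(),ce[i].round(1),C[l==i].mean(0).round(4), 'ray.0215',ray(K,W,*ce[i],.0215).round(4),'ray.098',ray(K,W,*ce[i],.098).round(4))
    if knob:
        blk=(hsv[...,2]<70)&near&(C[...,2]>.090)&(C[...,2]<.105)&(C[...,1]<-.2)
        q=C[blk]; r=cv2.minAreaRect((q[:,:2]*1000).astype(np.float32)); print('bar top',len(q),r,q.mean(0).round(4))
    return S,C,hsv
E
python3 - <<'E'
from meas import *
S,C,hsv=meas('w1');p,d,K,W=S
# pointer pixels
g=cv2.cvtColor(p,cv2.COLOR_BGR2GRAY)
print(g[126:146,246:266])
# board top plane
m=(abs(C[...,2]-.016)<.006)&(hsv[...,1]>60)&(np.hypot(C[...,0]-.525,C[...,1]+.16)<.22)
wood=m&(g>120)
n,l,st,_=cv2.connectedComponentsWithStats(wood.astype(np.uint8)); i=1+st[1:,4].argmax(); print(st[i])
q=C[wood]; print('z',np.median(q[:,2]), cv2.minAreaRect((q[:,:2]*1000).astype(np.float32)))
E
```

```text
red [240, 117, 4, 13, 40] [242.  122.8] [ 0.6118 -0.1181  0.024 ] ray.0215 [ 0.6117 -0.1178  0.0215] ray.098 [ 0.6133 -0.1252  0.098 ]
red [245, 230, 13, 10, 107] [250.8 234.7] [ 0.5232 -0.1083  0.0982] ray.0215 [ 0.4974 -0.0964  0.0215] ray.098 [ 0.5231 -0.1083  0.098 ]
bar top 846 ((500.2738037109375, -267.03863525390625), (12.407505989074707, 42.610504150390625), 73.1586685180664) [ 0.5015 -0.2662  0.0966]
[[221 237 237 237 227 190 213 237 236 237 227 197 220 236 236 236 226 171
  198 236]
 [232 237 237 236 227 191 214 237 236 236 232 225 231 236 236 236 226 178
  204 236]
 [237 237 237 237 227 190 213 237 236 237 237 236 236 236 236 236 226 189
  211 236]
 [237 237 237 237 227 191 214 237 236 237 237 236 236 236 236 236 226 188
  212 236]
 [237 237 237 237 227 199 220 236 236 237 236 237 236 236 236 236 226 188
  212 236]
 [237 237 237 237 232 226 231 236 237 237 236 237 236 236 236 236 231 217
  226 236]
 [237 237 237 236 237 237 237 236 228 206 195 210 231 236 236 236 236 236
  236 236]
 [237 238 237 237 237 237 236 236 209 117  66 145 221 236 236 236 236 236
  236 236]
 [237 2
[... 470 characters left out ...]
2 236 236 236 236 236
  236 237]
 [238 237 237 237 232 224 224 224 189 104  69 167 230 236 236 237 236 236
  236 236]
 [237 237 237 228 185 150 151 151 122  74  65 147 195 194 194 193 222 236
  236 236]
 [237 237 237 203 101  66  63  64  64  64  65  63  62  62  62  61 186 237
  236 236]
 [238 237 237 197  89  69  69  68  67  68  68  68  67  67  68  65 187 236
  236 237]
 [237 237 237 197  89  70  69  70  68  68  68  68  67  68  67  65 187 236
  236 236]
 [238 237 237 197  89  69  70  69  69  68  68  67  67  67  65  63 187 237
  236 236]]
[  142   105   331    85 15399]
z 0.0158488365332905 ((527.6563720703125, -161.39866638183594), (328.78729248046875, 169.85470581054688), 75.01860809326172)
```

```bash
cat >> meas.py <<'E'
yaw=np.radians(-14.98); c0=np.array([.5277,-.1614]); Xs=np.array([np.cos(yaw),np.sin(yaw)]); Ys=np.array([-np.sin(yaw),np.cos(yaw)])
def st(P): q=np.asarray(P)[:2]-c0; return np.array([q@Xs,q@Ys,P[2]])
def go(P,s=None):
    s=s or status.get_state(); Rm=R.from_euler('xyz',s['eef_rot'],degrees=True).as_matrix(); return (Rm.T@(np.array(P)-s['tcp_pos'])/.2).round(4)
E
python3 - <<'E'
from meas import *
p,d,K,W=load('w1')
a=ray(K,W,256.0,133,.0215); b=ray(K,W,242,123,.0215); c=ray(K,W,250.8,234.7,.098)
print(st(a),st(b),st(c)); g=(st(b)-st(a))[1]; print(g,g/.006*180/np.pi, g/.006/2/np.pi)
print(go([.4998,-.2674,.083]))
E
```

```text
[0.06040382 0.05001569 0.0215    ] [0.06975199 0.06377273 0.0215    ] [-0.01814162  0.05007906  0.098     ]
0.013757038622826553 131.37004194773797 0.36491678318816106
[-0.0807  0.704   0.7865]
```

Emit:
step_arm --pt "-0.08 0.704 0" --pt "-0.08 0.704 0" --pt "-0.08 0.704 0" --pt "-0.08 0.704 0" --pt "-0.08 0.704 0" --pt "-0.08 0.704 0.4" --pt "-0.08 0.704 0.6" --pt "-0.08 0.704 0.7" --pt "-0.08 0.704 0.786" --pt "-0.08 0.704 0.786" --pt "-0.08 0.704 0.786" --pt "-0.08 0.704 0.786" --pt "-0.08 0.704 0.786" --pt "-0.08 0.704 0.786" --pt "-0.08 0.704 0.786" --pt "-0.08 0.704 0.786" --yaw '[0.008,0.008,0.008,0.008,0.008,0.008,0.008,0.008,0.008,0.008,0.008,0.008,0.008,0.008,0.008,0.008]' --claw '[-1,-1,-1,-1,-1,-1,-1,-1,-1,-1,1,1,1,1,1,1]' --grip_force 25

```text
time_s: 3.65
tcp_pos: [0.5003, -0.2688, 0.0846]
eef_rot: [-180.0, -0.1, -16.7]
contact_force: [-0.1, -0.5, -0.2]
gripper_width: 0.0532
gripper_force: 0.0
```

Emit:
step_arm --pt "0 0 0" --pt "0 0 0" --pt "0 0 0" --pt "0 0 0" --pt "0 0 0" --pt "0 0 0" --pt "0 0 0" --pt "0 0 0" --pt "0 0 0" --pt "0 0 0" --yaw '[0,0,0,0,0,0,0,0,0,0]' --claw '[1,1,1,1,1,1,1,1,1,1]'

```text
time_s: 4.48
tcp_pos: [0.5003, -0.2673, 0.0833]
eef_rot: [-179.9, -0.0, -16.7]
contact_force: [1.5, 9.3, 2.3]
gripper_width: 0.0129
gripper_force: 25.0
```

Emit:
step_arm --pt "0 0 0" --pt "0 0 0" --pt "0 0 0" --pt "0 0 0" --pt "0 0 0" --pt "0 0 0" --pt "0 0 0" --pt "0 0 0" --pt "0 0 0" --pt "0 0 0" --pt "0 0 0" --pt "0 0 0" --pt "0 0 0" --pt "0 0 0" --pt "0 0 0" --pt "0 0 0" --pt "0 0 0" --pt "0 0 0" --pt "0 0 0" --pt "0 0 0" --yaw '[0.365,0.365,0.365,0.365,0.365,0.365,0.365,0.365,0.365,0.365,0.365,0.365,0.365,0.365,0.365,0.365,0.365,0.365,0.365,0.365]' --claw '[1,1,1,1,1,1,1,1,1,1,1,1,1,1,1,1,1,1,1,1]'

```text
time_s: 6.15
tcp_pos: [0.4982, -0.2675, 0.0833]
eef_rot: [179.8, -0.1, -148.3]
contact_force: [-4.8, 8.8, 8.8]
gripper_width: 0.0132
gripper_force: 25.0
```

Emit:
step_arm --pt "0 0 0" --pt "0 0 0" --pt "0 0 0" --yaw '[0,0,0]' --claw '[1,1,1]'

```text
time_s: 6.4
tcp_pos: [0.4982, -0.2675, 0.0832]
eef_rot: [179.8, -0.1, -148.2]
contact_force: [-5.2, 8.0, 8.1]
gripper_width: 0.0128
gripper_force: 25.0
```

Run:
```python
from meas import *
S=snap('top'); save('top1',S); meas('top1',False); p,d,K,W=S
cv2.imwrite('pics/crop2.png',cv2.resize(p[165:215,315:380],None,fx=8,fy=8,interpolation=cv2.INTER_CUBIC))
```

```text
(no output)
```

View pics/crop2.png

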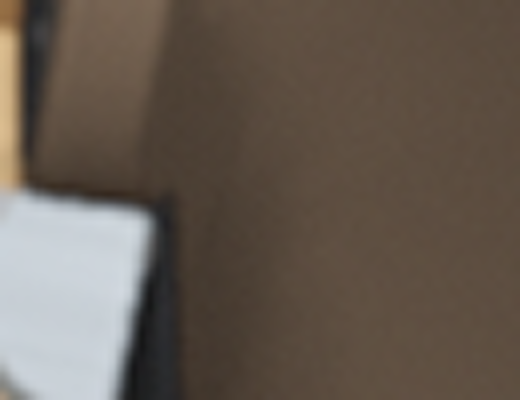

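The arm hides the scale in that crop, with only the toe form's corner visible. I'll release, rise, turn back and look again.

Emit:
step_arm --pt "0 0 0" --pt "0 0 0" --pt "0 0 0" --pt "0 0 0" --pt "0 0 0" --pt "0 0 -0.2" --pt "0 0 -0.4" --pt "0 0 -0.6" --pt "0 0 -0.785" --pt "0 0 -0.785" --pt "0 0 -0.785" --pt "0 0 -0.785" --pt "0 0 -0.785" --pt "0 0 -0.785" --pt "0 0 -0.785" --pt "0 0 -0.785" --pt "0 0 -0.785" --pt "0 0 -0.785" --pt "0 0 -0.785" --pt "0 0 -0.785" --yaw '[0,0,0,0,0,0,0,0,-0.37,-0.37,-0.37,-0.37,-0.37,-0.37,-0.37,-0.37,-0.37,-0.37,-0.37,-0.37]' --claw '[-1,-1,-1,-1,-1,-1,-1,-1,-1,-1,-1,-1,-1,-1,-1,-1,-1,-1,-1,-1]'

```text
time_s: 8.12
tcp_pos: [0.4997, -0.2688, 0.2402]
eef_rot: [180.0, 0.0, -61.9]
contact_force: [-0.2, 0.2, -0.2]
gripper_width: 0.0877
gripper_force: 0.0
```

Run:
```python
from meas import *
s=status.get_state(); print(s['time_s'],s['tcp_pos'],s['eef_rot'],go([.55,-.134,.24]))
```

```text
8.1167 [ 0.49968688 -0.26880731  0.24023928] [ 1.79994665e+02  3.93854108e-03 -6.18502955e+01] [-0.4756 -0.5398  0.0012]
```

Turn to yaw -15, so the tool must turn by -0.13.

Emit:
step_arm --pt "-0.475 -0.54 0" --pt "-0.475 -0.54 0" --pt "-0.475 -0.54 0" --pt "-0.475 -0.54 0" --pt "-0.475 -0.54 0" --pt "-0.475 -0.54 0" --pt "-0.475 -0.54 0" --pt "-0.475 -0.54 0" --pt "-0.475 -0.54 0" --yaw '[-0.13,-0.13,-0.13,-0.13,-0.13,-0.13,-0.13,-0.13,-0.13]' --claw '[-1,-1,-1,-1,-1,-1,-1,-1,-1]'

```text
time_s: 8.87
tcp_pos: [0.5509, -0.1343, 0.2403]
eef_rot: [180.0, 0.0, -15.5]
contact_force: [0.0, -0.2, -0.5]
gripper_width: 0.0874
gripper_force: 0.0
```

Run:
```python
from meas import *
S=snap('wrist'); save('w2',S); meas('w2'); p,d,K,W=S
s=status.get_state(); print(s['time_s'],s['tcp_pos'],s['eef_rot'])
cv2.imwrite('pics/crop3.png',cv2.resize(p[90:260,190:330],None,fx=3.5,fy=3.5,interpolation=cv2.INTER_CUBIC))
```

```text
red [239, 120, 4, 13, 44] [240.8 125.6] [ 0.612  -0.1176  0.0237] ray.0215 [ 0.6119 -0.1173  0.0215] ray.098 [ 0.6137 -0.1252  0.098 ]
red [231, 233, 13, 10, 101] [236.7 237.3] [ 0.5286 -0.0963  0.104 ] ray.0215 [ 0.5016 -0.0791  0.0215] ray.098 [ 0.5267 -0.095   0.098 ]
bar top 801 ((499.8612976074219, -267.20440673828125), (43.36819839477539, 12.636752128601074), 31.814207077026367) [ 0.5013 -0.2658  0.097 ]
8.9167 [ 0.55093078 -0.13444117  0.24032005] [ 1.79999375e+02  5.13006924e-04 -1.55657954e+01]
```

View pics/crop3.png

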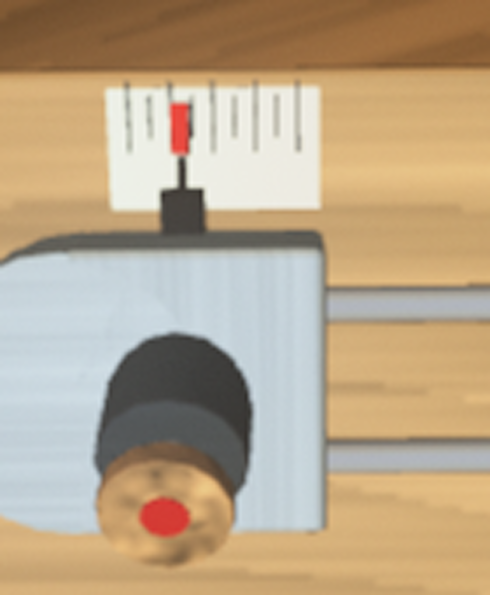

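Crop: the black pointer at (182,170) lines up with the red marker's middle at (180,128), so the knob is set. Next I'll work out the tray walls and dauber.

Run:
```python
from meas import *
p,d,K,W=load('w2')
print(st(ray(K,W,240.8,125.6,.0215)),st(ray(K,W,190+182/3.5,137,.0215)),st(ray(K,W,236.7,237.3,.098)))
p,d,K,W=load('top0')
for q in [(147,256),(254,261),(263,143),(162,137)]: print(ray(K,W,*q,.028).round(3))
g=cv2.cvtColor(p,cv2.COLOR_BGR2HSV)
y=cv2.inRange(g,(22,150,120),(34,255,255)); y[:, :200]=0;y[:,250:]=0
v,u=np.nonzero(y[210:250]); print(u.mean(),v.mean()+210,len(u))
print(go([.52,.17,.24]))
```

```text
[0.06995847 0.06431995 0.0215    ] [0.05892493 0.06351934 0.0215    ] [-0.01814904  0.06391235  0.098     ]
[0.428 0.367 0.028]
[0.413 0.11  0.028]
[0.711 0.086 0.028]
[0.73  0.343 0.028]
220.57777777777778 229.48888888888888 45
[-0.5575 -1.4249  0.0016]
```

Emit:
step_arm --pt "-0.28 -0.71 0" --pt "-0.28 -0.71 0" --pt "-0.28 -0.71 0" --pt "-0.28 -0.71 0" --pt "-0.28 -0.71 0" --yaw '[0,0,0,0,0]' --claw '[-1,-1,-1,-1,-1]'

```text
time_s: 9.33
tcp_pos: [0.5344, 0.0211, 0.2406]
eef_rot: [-179.9, -0.0, -15.4]
contact_force: [-0.0, 0.5, 0.3]
gripper_width: 0.0875
gripper_force: 0.0
```

Emit:
step_arm --pt "-0.28 -0.71 0" --pt "-0.28 -0.71 0" --pt "-0.28 -0.71 0" --pt "-0.28 -0.71 0" --pt "-0.28 -0.71 0" --pt "-0.28 -0.71 0" --yaw '[-0.032,-0.032,-0.032,-0.032,-0.032,-0.032]' --claw '[-1,-1,-1,-1,-1,-1]'

```text
time_s: 9.83
tcp_pos: [0.5182, 0.1703, 0.2402]
eef_rot: [180.0, 0.0, -3.9]
contact_force: [0.4, -0.7, 0.5]
gripper_width: 0.0877
gripper_force: 0.0
```

Run:
```python
from meas import *
s=status.get_state(); print(s['time_s'],s['tcp_pos'],s['eef_rot'])
S=snap('wrist'); save('w3',S)
```

```text
9.8333 [0.51818854 0.17033555 0.24017295] [ 1.79986903e+02  1.49946711e-02 -3.85077498e+00]
```

View pics/w3.png

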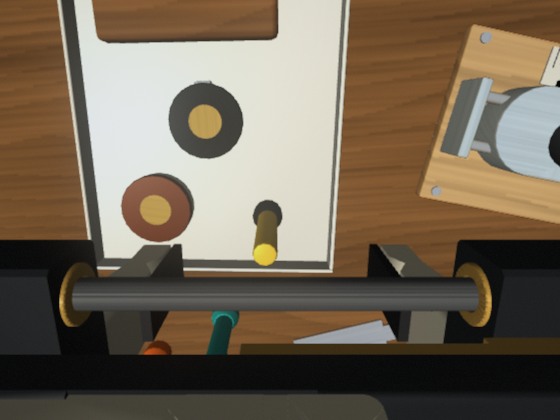

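The view shows the yellow handle's top at (265,254), its black head at (267,213) and the near wall's inner edge around row 262. The teal one at (223,318) is outside the tray.

Run:
```python
from meas import *
p,d,K,W=load('w3')
t=ray(K,W,264.7,254.5,.122); print(t, ray(K,W,267,214,.018)); C=cloud(load('w3')); print(C[254,265])
for v in range(250,276,2): print(v,p[v,220],ray(K,W,220,v,.028).round(4)[:2],C[v,220].round(3))
print(go([t[0],t[1],.079]))
```

```text
[0.47929744 0.18005343 0.122     ] [0.48116233 0.18027669 0.018     ]
[0.4799268  0.17975718 0.12253454]
250 [204 218 221] [0.4478 0.2324] [0.438 0.237 0.004]
252 [203 218 221] [0.4456 0.2326] [0.435 0.237 0.003]
254 [203 218 221] [0.4433 0.2329] [0.433 0.237 0.004]
256 [202 217 220] [0.441  0.2331] [0.431 0.238 0.005]
258 [203 217 220] [0.4387 0.2334] [0.429 0.238 0.004]
260 [84 92 95] [0.4364 0.2336] [0.427 0.238 0.005]
262 [75 83 85] [0.4341 0.2339] [0.427 0.237 0.011]
264 [75 82 85] [0.4318 0.2341] [0.427 0.236 0.017]
266 [74 82 84] [0.4295 0.2344] [0.427 0.235 0.022]
268 [159 166 165] [0.4272 0.2346] [0.427 0.235 0.027]
270 [183 193 196] [0.4249 0.2349] [0.425 0.235 0.028]
272 [ 53  81 110] [0.4225 0.2351] [ 0.409  0.241 -0.001]
274 [ 55  85 117] [0.4202 0.2354] [ 0.406  0.241 -0.001]
[-0.1978 -0.0403  0.8061]
```

Emit:
step_arm --pt "-0.195 -0.04 0" --pt "-0.195 -0.04 0.05" --pt "-0.195 -0.04 0.25" --pt "-0.195 -0.04 0.45" --pt "-0.195 -0.04 0.6" --pt "-0.195 -0.04 0.72" --pt "-0.195 -0.04 0.805" --pt "-0.195 -0.04 0.805" --pt "-0.195 -0.04 0.805" --pt "-0.195 -0.04 0.805" --pt "-0.195 -0.04 0.805" --pt "-0.195 -0.04 0.805" --pt "-0.195 -0.04 0.805" --pt "-0.195 -0.04 0.805" --pt "-0.195 -0.04 0.805" --pt "-0.195 -0.04 0.805" --pt "-0.195 -0.04 0.805" --pt "-0.195 -0.04 0.805" --pt "-0.195 -0.04 0.805" --pt "-0.195 -0.04 0.805" --yaw '[0,0,0,0,0,0,0,0,0,0,0,0,0,0,0,0,0,0,0,0]' --claw '[-1,-1,-1,-1,-1,-1,-1,1,1,1,1,1,1,1,1,1,1,1,1,1]' --grip_force 10

```text
time_s: 11.55
tcp_pos: [0.4799, 0.1798, 0.0793]
eef_rot: [180.0, 0.0, -3.9]
contact_force: [0.6, 1.1, -1.0]
gripper_width: 0.0197
gripper_force: 10.0
```

Emit:
step_arm --pt "0 0 -0.05" --pt "0 0 -0.05" --pt "-0.1 0 -0.05" --pt "-0.15 0 -0.05" --pt "-0.18 0 -0.05" --pt "-0.2 0 -0.05" --pt "-0.22 0 -0.05" --pt "-0.24 0 -0.05" --pt "-0.26 0 -0.05" --pt "-0.28 0 -0.05" --pt "-0.3 0 -0.05" --pt "-0.32 0 -0.05" --pt "-0.335 0 -0.05" --pt "-0.335 0 -0.05" --yaw '[0,0,0,0,0,0,0,0,0,0,0,0,0,0]' --claw '[1,1,1,1,1,1,1,1,1,1,1,1,1,1]'

```text
time_s: 12.72
tcp_pos: [0.4126, 0.1845, 0.0893]
eef_rot: [-180.0, 0.0, -3.9]
contact_force: [1.6, 1.6, 0.3]
gripper_width: 0.0197
gripper_force: 10.0
```

Run:
```python
from meas import *
s=status.get_state(); print(s['time_s'],s['tcp_pos'],s['eef_rot'],s['contact_force'],s['gripper_width'])
S=snap('scene'); save('s1',S); p,d,K,W=S
cw=np.linalg.inv(W); q=K@(cw[:3,:3]@[.425,.18,.05]+cw[:3,3]); u,v=(q[:2]/q[2]).astype(int); print(u,v)
u0=max(u-70,0);v0=max(v-60,0);cv2.imwrite('pics/crop4.png',cv2.resize(p[v0:v0+120,u0:u0+140],None,fx=4.5,fy=4.5,interpolation=cv2.INTER_CUBIC)); print(u0,v0)
```

```text
12.7167 [0.41257289 0.18446048 0.08930632] [-1.79985668e+02  9.50574853e-03 -3.86754286e+00] [1.60462787 1.60087582 0.30303087] 0.019725809778545052
356 236
286 176
```

View pics/crop4.png

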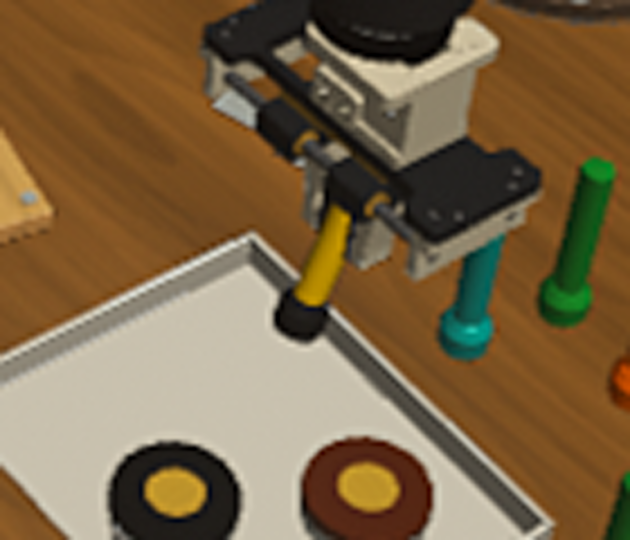

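The dauber is gripped and now leans. Its head is at crop (302,312) against the near wall, with the handle top toward the robot. I'll firm the grip, back off, lift and measure the tilt.

Emit:
step_arm --pt "0 0 0" --pt "0 0 0" --pt "0 0 0" --pt "0.05 0 0" --pt "0.1 0 -0.1" --pt "0.1 0 -0.3" --pt "0.1 0 -0.5" --pt "0.1 0 -0.65" --pt "0.1 0 -0.75" --pt "0.1 0 -0.75" --pt "0.1 0 -0.75" --yaw '[0,0,0,0,0,0,0,0,0,0,0]' --claw '[1,1,1,1,1,1,1,1,1,1,1]' --grip_force 40

```text
time_s: 13.68
tcp_pos: [0.4335, 0.183, 0.24]
eef_rot: [-179.9, -0.0, -3.9]
contact_force: [-0.1, 1.0, -0.8]
gripper_width: 0.0194
gripper_force: 40.0
```

```bash
cat > tilt.py <<'E'
from meas import *
from scipy.optimize import least_squares
def tilt(k):
    s=status.get_state(); S=snap('scene'); save(k,S); p,d,K,W=S; C=cloud(S); h=cv2.cvtColor(p,cv2.COLOR_BGR2HSV)
    Rm=R.from_euler('xyz',s['eef_rot'],degrees=True).as_matrix(); T=(C-s['tcp_pos'])@Rm   # tool frame
    near=np.linalg.norm(T,axis=-1)<.12
    y=(cv2.inRange(h,(20,120,50),(36,255,255))>0)&near; y=cv2.erode(y.astype(np.uint8),np.ones((2,2)))>0
    q=T[y]; print('yellow',len(q))
    # cylinder r=10mm, axis through (x0,y0,-.005)+t*(a,b,1)
    def f(x):
        D=np.array([x[2],x[3],1.]);D/=np.linalg.norm(D); return np.linalg.norm(np.cross(q-[x[0],x[1],-.005],D),axis=1)-.010
    o=least_squares(f,[0,0,.36,0],loss='soft_l1',f_scale=.001); x=o.x
    D=np.array([x[2],x[3],1.]);D/=np.linalg.norm(D)
    b=(h[...,2]<60)&near&(T[...,2]>.035); e=(T[b]-[x[0],x[1],-.005])@D; 
    t=(q-[x[0],x[1],-.005])@D; print('x0',x.round(4),'tilt x',np.degrees(np.arctan(x[2])).round(2),'y',np.degrees(np.arctan(x[3])).round(2),'rms',np.sqrt((f(x)**2).mean()),'yellow t',t.min(),t.max(),'head t',len(e),np.percentile(e,[2,98]) if len(e) else 0)
    print(s['tcp_pos'],s['eef_rot'],s['time_s']); return x,D
E
python3 -c "
from tilt import *
tilt('s2')"
```

```text
yellow 156
x0 [ 0.0019 -0.0024  0.3393  0.0051] tilt x 18.74 y 0.29 rms 0.0017177121800147931 yellow t -0.0114105192618592 0.05661067980938629 head t 109 [0.05766689 0.07860892]
[0.4334507  0.18297571 0.23997241] [-1.79924281e+02 -3.09793174e-02 -3.90588078e+00] 13.6833
```

```bash
python3 -c "
from meas import *
print(go([.491,-.0854,.225]))"
```

```text
[0.3817 1.3168 0.0686]
```

Emit:
step_arm --pt "0.19 0.66 0" --pt "0.19 0.66 0" --pt "0.19 0.66 0" --pt "0.19 0.66 0" --pt "0.19 0.66 0" --pt "0.19 0.66 0" --yaw '[0,0,0,0,0,0]' --claw '[1,1,1,1,1,1]'

```text
time_s: 14.23
tcp_pos: [0.4615, 0.0476, 0.2378]
eef_rot: [179.9, 0.2, -4.0]
contact_force: [-0.3, -0.1, -0.3]
gripper_width: 0.0195
gripper_force: 40.0
```

Emit:
step_arm --pt "0.19 0.657 0" --pt "0.19 0.657 0" --pt "0.19 0.657 0" --pt "0.19 0.657 0" --pt "0.19 0.657 0.07" --pt "0.19 0.657 0.07" --pt "0.19 0.657 0.07" --yaw '[0.031,0.031,0.031,0.031,0.031,0.031,0.031]' --claw '[1,1,1,1,1,1,1]'

```text
time_s: 14.82
tcp_pos: [0.4904, -0.0843, 0.2241]
eef_rot: [179.9, 0.2, -15.0]
contact_force: [-0.6, -0.2, 0.2]
gripper_width: 0.0194
gripper_force: 40.0
```

Run:
```python
from tilt import *
x,D=tilt('s3')
s=status.get_state(); Rm=R.from_euler('xyz',s['eef_rot'],degrees=True).as_matrix()
n=np.r_[-np.sin(np.radians(20))*Xs,np.cos(np.radians(20))]; dot=np.r_[c0-.0181*Xs+.0638*Ys,.098]
print('axis vs n deg',np.degrees(np.arccos(-(Rm@D)@n)))
f=np.array([.5*x[0],0.3*x[1],-.005])+.080*D; print('f',f,'dot',dot)
for h in (.03,.012,.003,0,-.005): print(h,go(dot+h*n-Rm@f,s))
p=cv2.imread('pics/s3.png'); cw=np.linalg.inv(load('s3')[3]);K=load('s3')[2]; q=K@(cw[:3,:3]@dot+cw[:3,3]); u,v=(q[:2]/q[2]).astype(int)
cv2.imwrite('pics/crop5.png',cv2.resize(p[v-70:v+40,u-70:u+70],None,fx=4.5,fy=4.5,interpolation=cv2.INTER_CUBIC)); print(u,v)
```

```text
yellow 97
x0 [ 0.0023 -0.0067  0.304   0.1115] tilt x 16.91 y 6.36 rms 0.01268522082432541 yellow t -0.05444692116225264 0.05686678275389066 head t 86 [0.05622575 0.07812558]
[ 0.49041578 -0.084345    0.22411756] [ 1.79930601e+02  1.71327679e-01 -1.50087804e+01] 14.8167
axis vs n deg 6.8973794066542515
f [0.02430086 0.00646763 0.07110987] dot [ 0.52670625 -0.09508965  0.098     ]
0.03 [ 0.015  -0.026   0.1378]
0.012 [ 0.0459 -0.0261  0.2223]
0.003 [ 0.0614 -0.0261  0.2645]
0 [ 0.0665 -0.0261  0.2786]
-0.005 [ 0.0751 -0.0261  0.3021]
260 182
```

View pics/crop5.png

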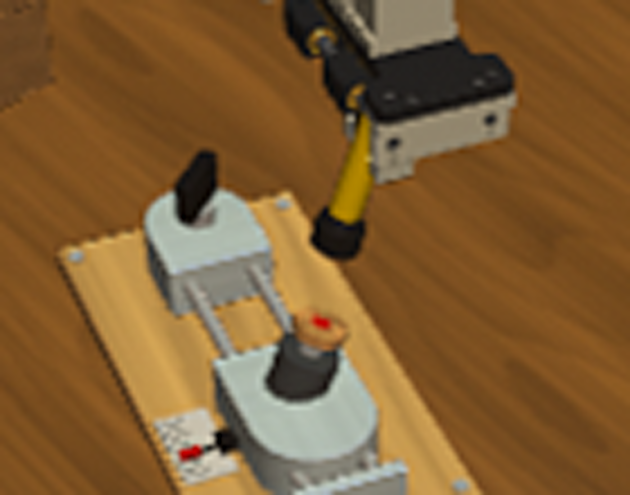

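The crop shows the leaning dauber up to the right of the cap, its head at (337,235) and the dot at (320,322). The pointer is still at the marker (190,452). That fit picked up stray pixels, so I'll use the earlier clean one (18.7°). I'll approach to 12 mm and check with the wrist camera.

Emit:
step_arm --pt "0.034 0.011 0.1" --pt "0.034 0.011 0.18" --pt "0.034 0.011 0.224" --pt "0.034 0.011 0.224" --pt "0.034 0.011 0.224" --yaw '[0,0,0,0,0]' --claw '[1,1,1,1,1]'

```text
time_s: 15.28
tcp_pos: [0.4972, -0.0883, 0.1809]
eef_rot: [180.0, 0.0, -15.0]
contact_force: [0.6, -0.5, -0.4]
gripper_width: 0.0191
gripper_force: 40.0
```

Run:
```python
from meas import *
s=status.get_state(); print(s['time_s'],s['tcp_pos'],s['eef_rot'],s['contact_force'])
S=snap('wrist'); save('w4',S); p,d,K,W=S; C=cloud(S)
S2=snap('scene'); save('s4',S2)
a=cv2.resize(p[100:300,160:400],None,fx=1.66,fy=1.66); 
p2=S2[0]; b=cv2.resize(p2[112:222,190:330],None,fx=2.8,fy=2.8,interpolation=cv2.INTER_CUBIC)
H=max(a.shape[0],b.shape[0]); o=np.zeros((H,a.shape[1]+b.shape[1],3),np.uint8); o[:a.shape[0],:a.shape[1]]=a; o[:b.shape[0],a.shape[1]:]=b
cv2.imwrite('pics/both.png',o); print(o.shape,a.shape)
Rm=R.from_euler('xyz',s['eef_rot'],degrees=True).as_matrix(); T=(C-s['tcp_pos'])@Rm
h=cv2.cvtColor(p,cv2.COLOR_BGR2HSV)
for n,m in (('head',(h[...,2]<70)&(T[...,2]>.045)&(T[...,2]<.072)),('yel',cv2.inRange(h,(20,120,50),(36,255,255))>0),('cork',(cv2.inRange(h,(5,60,80),(19,220,255))>0)&(T[...,2]>.07)&(T[...,2]<.1))):
    m=m&(np.hypot(T[...,0]-.02,T[...,1])<.05); q=T[m]; v,u=np.nonzero(m)
    if len(q): print(n,len(q),'T 3-97%',np.percentile(q,[3,97],axis=0).round(4).tolist(),'uv',u.min(),u.max(),v.min(),v.max())
```

```text
15.2833 [ 0.49723169 -0.08825557  0.18093017] [ 1.79972471e+02  1.32383305e-02 -1.49584566e+01] [ 0.58330552 -0.50618773 -0.40331231]
(332, 790, 3) (332, 398, 3)
head 1423 T 3-97% [[0.0211, -0.0126, 0.0455], [0.0415, 0.0141, 0.0626]] uv 248 301 160 208
yel 5934 T 3-97% [[-0.0021, -0.0119, -0.0779], [0.0301, 0.0139, 0.0406]] uv 76 481 188 354
cork 699 T 3-97% [[0.0289, -0.0164, 0.0775], [0.0472, 0.0133, 0.0856]] uv 247 297 146 183
```

View pics/both.png

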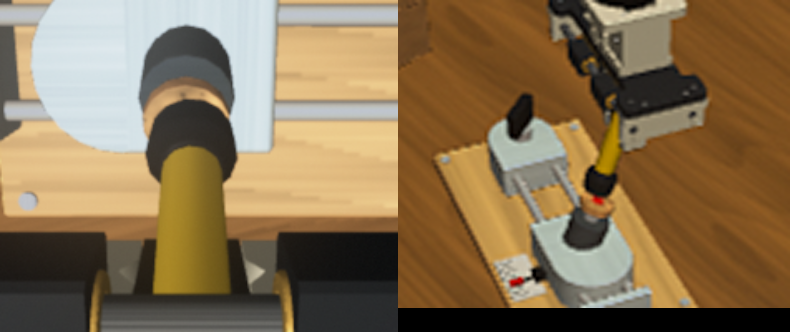

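The left half (wrist) shows the head centred at (191,150) and the cork at (187,105), so the head sits about 2 mm too far along +y of the tool. The right half shows the leaning head just over the dot, with the pointer still at the marker. I'll correct sideways and go down along the cap's normal.

Emit:
step_arm --pt "0.0 -0.009 0" --pt "0.01 -0.009 0.028" --pt "0.017 -0.009 0.047" --pt "0.02 -0.009 0.056" --pt "0.022 -0.009 0.06" --pt "0.0235 -0.009 0.065" --pt "0.0235 -0.009 0.065" --pt "0.0235 -0.009 0.065" --yaw '[0,0,0,0,0,0,0,0]' --claw '[1,1,1,1,1,1,1,1]'

```text
time_s: 16.05
tcp_pos: [0.502, -0.0883, 0.1675]
eef_rot: [180.0, 0.0, -15.0]
contact_force: [-1.1, 0.7, 0.2]
gripper_width: 0.0195
gripper_force: 40.0
```

Emit:
step_arm --pt "0 0 0" --pt "0 0 0" --pt "0 0 0" --yaw '[0,0,0]' --claw '[1,1,1]'

```text
time_s: 16.3
tcp_pos: [0.502, -0.0883, 0.1676]
eef_rot: [180.0, 0.0, -15.0]
contact_force: [-1.6, 0.4, 0.5]
gripper_width: 0.0194
gripper_force: 40.0
```

Emit:
step_arm --pt "0.0025 0 0.007" --pt "0.005 0 0.014" --pt "0.005 0 0.014" --pt "0.005 0 0.014" --yaw '[0,0,0,0]' --claw '[1,1,1,1]'

```text
time_s: 16.63
tcp_pos: [0.5031, -0.0886, 0.1647]
eef_rot: [180.0, 0.0, -15.0]
contact_force: [-1.7, 0.2, 1.5]
gripper_width: 0.0194
gripper_force: 40.0
```

```bash
cat > fm.py <<'E'
from meas import *
F=[]
for i in range(6): cams.capture('scene'); F.append(status.get_state()['contact_force'])
s=status.get_state(); print(np.mean(F,0).round(2),np.std(F,0).round(2),s['tcp_pos'].round(4),s['moment'].round(3),s['time_s'])
n=np.r_[-np.sin(np.radians(20))*Xs,np.cos(np.radians(20))]; print('along n',np.mean(F,0)@n)
E
python3 fm.py
```

```text
[-1.59  0.36  1.81] [0.28 0.4  0.34] [ 0.5031 -0.0886  0.1648] [0.111 0.663 0.006] 16.9333
along n 2.260113671365841
```

Emit:
step_arm --pt "0.0017 0 0.005" --pt "0.0017 0 0.005" --pt "0.0017 0 0.005" --pt "0.0017 0 0.005" --yaw '[0,0,0,0]' --claw '[1,1,1,1]'

```text
time_s: 17.27
tcp_pos: [0.5034, -0.0887, 0.1638]
eef_rot: [180.0, 0.0, -15.0]
contact_force: [-2.3, 0.3, 2.7]
gripper_width: 0.0192
gripper_force: 40.0
```

```bash
python3 fm.py
python3 - <<'E'
from meas import *
s=status.get_state(); S=snap('wrist'); save('w5',S); p,d,K,W=S; C=cloud(S)
Rm=R.from_euler('xyz',s['eef_rot'],degrees=True).as_matrix(); T=(C-s['tcp_pos'])@Rm; h=cv2.cvtColor(p,cv2.COLOR_BGR2HSV)
near=np.hypot(T[...,0]-.02,T[...,1])<.05
for n,m in (('head',(h[...,2]<70)&(T[...,2]>.045)&(T[...,2]<.069)),('cork',(cv2.inRange(h,(5,60,80),(19,220,255))>0)&(T[...,2]>.06)&(T[...,2]<.09))):
    m=m&near; q=T[m]; v,u=np.nonzero(m); print(n,len(q),np.percentile(q,[2,98],axis=0).round(4).tolist(),u.min(),u.max(),v.min(),v.max())
# handle tilt from wrist: yellow mid-line in T
m=(cv2.inRange(h,(20,120,50),(36,255,255))>0)&near&(np.abs(T[...,1])<.012)&(T[...,2]>.015)&(T[...,2]<.05); q=T[m]; v,u=np.nonzero(m)
from scipy.optimize import least_squares
def f(x):
    D=np.array([x[2],x[3],1.]);D/=np.linalg.norm(D); return np.linalg.norm(np.cross(q-[x[0],x[1],-.005],D),axis=1)-.010
x=least_squares(f,[0,0,.36,0],loss='soft_l1',f_scale=.001).x; print(len(q),x.round(4),np.degrees(np.arctan(x[2:])),np.sqrt((f(x)**2).mean()))
D=np.r_[x[2:],1.];D/=np.linalg.norm(D); fw=s['tcp_pos']+Rm@(np.r_[x[:2],-.005]+.08*D)
n=np.r_[-np.sin(np.radians(20))*Xs,np.cos(np.radians(20))]; dot=np.r_[c0-.0181*Xs+.0638*Ys,.098]; e=fw-dot
print('face',st(fw),'dot',st(dot),'along n',e@n,'lateral',np.array(list(e[:2]@np.c_[Xs,Ys])+[0])[:2]+e@n*np.array([np.sin(np.radians(20)),0]))
meas('w5',False)
E
```

```text
[-2.06  0.02  1.93] [0.27 0.42 0.51] [ 0.5034 -0.0887  0.1638] [0.031 0.761 0.017] 17.5667
along n 2.4994879892811315
head 1429 [[0.0201, -0.0131, 0.0453], [0.0418, 0.0145, 0.0638]] 249 301 160 208
cork 310 [[0.0256, -0.0164, 0.0674], [0.0437, 0.0152, 0.0837]] 246 301 155 190
1316 [ 0.0033  0.001   0.3383 -0.0011] [18.68863452 -0.06437422] 0.0003182134753738159
face [-0.01338641  0.06304856  0.0930045 ] dot [-0.0181  0.0638  0.098 ] along n -0.0063063795807285815 lateral [ 0.00255668 -0.00075144]
red [271, 42, 5, 19, 94] [273.   50.9] [ 0.6111 -0.1169  0.0238] ray.0215 [ 0.6114 -0.117   0.0215] ray.098 [ 0.6012 -0.1146  0.098 ]
```

Emit:
step_arm --pt "-0.004 0 0.001" --pt "-0.008 0 0.0025" --pt "-0.008 0 0.0025" --pt "-0.008 0 0.0025" --pt "-0.008 0 0.0025" --yaw '[0,0,0,0,0]' --claw '[1,1,1,1,1]'

```text
time_s: 18.03
tcp_pos: [0.5025, -0.0882, 0.1636]
eef_rot: [-180.0, -0.1, -15.0]
contact_force: [0.2, -0.2, 2.7]
gripper_width: 0.0195
gripper_force: 40.0
```

```bash
python3 fm.py
python3 - <<'E'
from meas import *
s=status.get_state(); S=snap('wrist'); save('w6',S); p,d,K,W=S; C=cloud(S)
Rm=R.from_euler('xyz',s['eef_rot'],degrees=True).as_matrix(); T=(C-s['tcp_pos'])@Rm; h=cv2.cvtColor(p,cv2.COLOR_BGR2HSV)
m=(cv2.inRange(h,(20,120,50),(36,255,255))>0)&(np.abs(T[...,1])<.012)&(T[...,2]>.015)&(T[...,2]<.05)&(abs(T[...,0]-.02)<.05); q=T[m]
from scipy.optimize import least_squares
def f(x):
    D=np.array([x[2],x[3],1.]);D/=np.linalg.norm(D); return np.linalg.norm(np.cross(q-[x[0],x[1],-.005],D),axis=1)-.010
x=least_squares(f,[0,0,.36,0],loss='soft_l1',f_scale=.001).x
D=np.r_[x[2:],1.];D/=np.linalg.norm(D); fw=s['tcp_pos']+Rm@(np.r_[x[:2],-.005]+.08*D)
n=np.r_[-np.sin(np.radians(20))*Xs,np.cos(np.radians(20))]; dot=np.r_[c0-.0181*Xs+.0638*Ys,.098]; e=fw-dot
print(np.degrees(np.arctan(x[2:])),'along n',e@n,'lateral',np.array([e[:2]@Xs,e[:2]@Ys])+e@n*np.array([np.sin(np.radians(20)),0]))
meas('w6',False)
g=cv2.cvtColor(p,cv2.COLOR_BGR2GRAY); print(g[60:80:3,262:286])
E
```

```text
[ 1.15 -0.23  3.21] [0.64 0.34 0.3 ] [ 0.5021 -0.0881  0.1633] [-0.046 -0.608 -0.049] 18.3333
along n 2.6154975667728495
[18.84483902  0.02473832] along n -0.006284023004235532 lateral [ 0.00150641 -0.00061665]
red [271, 40, 6, 19, 103] [273.8  48.6] [ 0.6108 -0.1172  0.0267] ray.0215 [ 0.6115 -0.1174  0.0215] ray.098 [ 0.6008 -0.1148  0.098 ]
[[248 248 248 248 248 248 249 242 225 214 183 141 142 160 204 240 248 248
  248 248 248 248 248 241]
 [248 248 248 248 248 248 248 248 248 248 220  96  72 133 229 248 248 248
  248 248 248 248 248 248]
 [248 248 248 248 248 248 248 249 248 248 220  96  72 131 229 248 248 248
  248 248 248 248 248 248]
 [248 248 248 248 248 248 249 248 249 248 229 132  72 132 228 248 248 248
  248 248 248 248 248 248]
 [248 248 248 248 246 241 241 241 241 241 213 117  74 134 219 240 241 240
  240 240 245 248 248 248]
 [248 248 248 240 175  77  78  76  76  76  75  75  74  75  75  74  72  71
   72  71 172 239 248 248]
 [248 248 248 240 176  78  78  77  76  75  75  75  75  76  74  73  73  73
   72  71 172 239 248 248]]
```

```bash
python3 -c "
from plant import job
print(job.close_job())"
```

```text
the job is handed in; nothing more can be done
None
```

I handed the job in; no verdict came back, so these are my own last measurements: pointer in line with the red marker, dauber held about 1.6 mm from the dot and 1° off square, and cap pressed at about 3 N and sunk about 5–6 mm.

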